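# Nest the channel offcuts in the packing tray

## Robot

A 7-joint arm with a two-finger parallel gripper is mounted at the origin on the work surface. World frame = base frame: x ahead of the robot, y to its left, z up, the work surface at z = 0. Lengths are in mm, angles in rad, forces in N, time in s.
With the tool pointing down it reaches from about 400 to 875 mm from the base axis. Payload 4.4 kg.
Tool frame: the origin (TCP) lies between the finger pads; the fingertips stand 11 mm ahead of it and the grasp point (between the pads) lies 8 mm behind it; y points along the fingers, x is the direction in which the jaws open and shut, and the axes are right-handed (so a half turn about y gives the same grasp; the last joint's range is limited). The gripper opens to 85 mm and grips with 20 to 120 N. Pads are 22 mm wide; open, the fingers measure 114 mm over their backs; the gripper's body (76 mm by 85 mm) begins 54 mm behind the grasp point. The pads swing forward as they close: fully open they stand 13 mm farther back than shut.
Start: joints at [-1.172, 0.628, 0.038, 1.517, -0.027, 0.996, -0.02], TCP at [291.339, 581.067, 242.313] pointing down, gripper open.
Joint ranges: [-3.06, 3.06], [-0.37, 2.12], [-1.25, 1.32], [0.18, 2.47], [-1.1, 4.24], [0.23, 1.98], [-2.94, 2.94]. Speed limits (rad/s): [2.57, 2.57, 3.14, 3.14, 3.14, 3.14, 3.14].

## Interface

Orientations are given as [roll, pitch, yaw] about the fixed x, y, z axes, in that order (R = Rz(yaw) Ry(pitch) Rx(roll)).
In Python, from cell import * gives the robot as it stands.
- The arm moves only by the shell command python3 -m jog 'ROWS'. ROWS is JSON, a list of rows, each an object of numbers: "x", "y", "z": the shift along the tool's x, y, z in mm; "ax", "ay", "az": the turn, a rotation vector about the tool's x, y, z in rad; "grip": the finger opening in mm, from 0 to 85.4. In form: [{"x": .., "y": .., "z": .., "ax": .., "ay": .., "az": .., "grip": ..}, ...]. A call has 1 to 5 rows; each row is the pose to reach, as a shift and turn from the pose commanded when the call began, along the tool's axes at that moment; what a row does not reach only later rows make up. A row lasts 1/10 s, in which the tool goes at most 50 mm and 8.59 degrees, less where a joint would pass 70% of its speed; a pose out of reach is approached as far as the arm can. A call with a gripper value outside its range is refused whole. The fingers move at their own pace and stop on an object; the grip force is fixed at half the most. Time passes only in rows, so rows that repeat a pose let the fingers close. It gives the time, the measured TCP pose, the force and the opening at its end, in the units of the state.
- read_state(): the state, without advancing time (a new reading comes with each control period).
- get_image(name): name is "side" or "top"; returns a dict with "color" (480x640x3 uint8, red, green, blue), "vfov" (degrees; the focal length in pixels is half the picture's height over the tangent of half this angle, whatever the lens; pixels are square), "cx", "cy" (the principal point, pixels), "camera_from_world" (4x4, takes a point from world to camera coordinates). Camera axes: x right, y down, z forward; pixel columns grow to the right and rows downward; lengths in mm; the calibration is good to about 2 mm. A picture is of the moment at which its call begins. There is no depth.
- finish_job(): hands the job in, once; it reports no verdict.
The state is a dict: "clock": time; "qpos": joint angles; "qd": joint speeds; "tau": joint torques, N m; "eef_pos": TCP position; "tool_rot": TCP orientation; "force": force on the tool from outside, world axes, zero at the start; "torque": the same for the moment, N m; "width": finger opening in mm.
Only numpy, scipy, OpenCV 4.12 (cv2) and the standard library are available. Lean on these libraries where they do the work, as an engineer would, in place of code of your own. Each camera call takes 0.05 s, during which the arm holds its last target.

## Task

Pack the loose metal channels with the one already in the wooden tray as an interlocked bundle. First lay the loose channel whose open side faces up in the tray's empty bay, flat on the floor of the bay; then lower the one whose open side faces down over the middle strip so that it straddles the two inner legs, one of its legs fully home inside each of the two channels below. Set both down without dropping them, leave the channel already in the tray in its bay, and do not disturb the other things on the bench.

Things in the scene. Friction and masses are not known exactly. Their poses are not given: they have to be found in the camera images.
- tray: Fixed shallow plywood tray, 172 (x) by 172 (y) by 18 mm. Origin at the centre of its underside on the bench, z up. Floor 6 mm thick; 8 mm outer walls and a 20 mm wide middle strip (along x, on the centre line) rise 12 mm above the floor. Strip and walls bound two bays, 156 mm long (x), 68 mm wide (y), centred at y = +44 mm (first channel) and y = -44 mm (empty at the start).
- first_channel: The channel already lying in the tray bay at y = +44 mm, open side up: a straight U-channel of dark metal, 140 mm long (its x), 60 mm wide over the legs (its y), 40 mm high (its z), web and both legs 7 mm thick, ends open, 46 mm between the legs, about 0.33 kg. Loose. Origin at the centre of its underside (the web), z up.
- trough_channel: Loose channel on the bench, lying open side up (web below, two legs up): a straight U-channel of dark metal, 140 mm long (its x), 60 mm wide over the legs (its y), 40 mm high (its z), web and both legs 7 mm thick, ends open, 46 mm between the legs, about 0.33 kg. Origin at the centre of its underside (the web), z up.
- bridge_channel: Loose channel on the bench, lying open side down (flat web on top, 40 mm up; stands on its two leg edges): same profile, size and mass as trough_channel. Origin at the centre between the lower edges of its legs, z up. Nested, its leg edges rest on the webs of the lower channels, origin 13 mm above the tray's underside, with about 3 to 11 mm total side play over the two inner legs.
- screw_bin: Bystander: open blue bin of screws, 90 x 130 x 50 mm, origin under its centre.
- offcut: Bystander: timber offcut, 70 x 160 x 35 mm, origin under its centre.
- hammer: Bystander: hammer lying on the bench, about 300 mm long, at the robot's left.
- bamboo_piece: Bystander: short bamboo piece, 170 mm long, 48 mm thick, lying at the robot's right, origin under its centre.
There are look-alikes about, which are no part of the job. What is shaped like the bridge_channel but yellow is not meant. What is shaped like the trough_channel but red is not meant.

How it is judged (in metres and radians):
On the way:
1. the open-side-up channel lies flat in the empty bay, let go (y of trough_channel in the frame of tray between -0.05 and -0.038 m and z of trough_channel in the frame of tray between 0.002 and 0.01 m and x of trough_channel in the frame of tray between -0.012 and 0.012 m and angle between trough_channel's own z axis and vertical below 0.06 rad and angle between the x axis of trough_channel and the x axis of tray, either way round below 0.08 rad and linear speed of trough_channel below 0.02 m/s and angular speed of trough_channel below 0.1 rad/s and contact force between the fingers and trough_channel below 0.1 N), for 0.2 s.
At the end, for the whole second after the job is handed in: Open-up channels at rest in their bays: origins 38-50 mm each side of the tray's centre line, 2-10 mm above its underside. Open-down one nested at rest: within 12 mm of the centre line, 9-17 mm up. All within 12 mm of the tray's centre along x, 0.06 rad of level, 0.08 rad of parallel (y of first_channel in the frame of tray between 0.038 and 0.05 m and z of first_channel in the frame of tray between 0.002 and 0.01 m and x of first_channel in the frame of tray between -0.012 and 0.012 m and angle between each of first_channel, trough_channel, bridge_channel's own z axis and vertical below 0.06 rad and angle between the x axis of each of first_channel, trough_channel, bridge_channel and the x axis of tray, either way round below 0.08 rad and linear speed of each of first_channel, trough_channel, bridge_channel below 0.02 m/s and angular speed of each of first_channel, trough_channel, bridge_channel below 0.1 rad/s and y of trough_channel in the frame of tray between -0.05 and -0.038 m and z of trough_channel in the frame of tray between 0.002 and 0.01 m and x of trough_channel in the frame of tray between -0.012 and 0.012 m and y of bridge_channel in the frame of tray between -0.012 and 0.012 m and z of bridge_channel in the frame of tray between 0.009 and 0.017 m and x of bridge_channel in the frame of tray between -0.012 and 0.012 m); the robot touches nothing.
It fails at once if the open-side-up channel is let fall into the tray from more than about 20 mm (z of trough_channel in the frame of tray above 0.026 m and horizontal distance between trough_channel and tray below 0.15 m and contact force between trough_channel and anything else below 0.05 N).
It fails at once if the open-side-down channel is let fall into the tray from more than about 20 mm above its nested place (z of bridge_channel in the frame of tray above 0.033 m and horizontal distance between bridge_channel and tray below 0.15 m and contact force between bridge_channel and anything else below 0.05 N).
It fails at once if the channel already in the tray is lifted out of its bay (z of first_channel in the frame of tray above 0.02 m).
It fails at once if a bystander is pushed more than 30 mm (distance of any of screw_bin, offcut, hammer, bamboo_piece from where it was at the start of the episode above 0.03 m).
It also fails if it takes over 61 s, if anything falls off the work surface, if the arm or the gripper's body presses on something with over 40 N, if the wrist force passes 120 N, or if a joint passes its speed limit or range.

## Working session

There is one attempt and no reset: what is moved stays moved. The work goes in short steps, Python scripts to look and compute and a shell command to move; the robot and the scene stay as the last step left them, time stands still between calls to the robot, and variables do not carry over. Pictures are saved under pics/ and viewed, and the job is handed in when it is done.

```bash
ls; mkdir -p pics; python3 - <<'E'
from cell import *
import cv2,numpy as np
s=read_state();print(s)
for n in ("top","side"):
    im=get_image(n);cv2.imwrite(f"pics/{n}0.png",im["color"][:,:,::-1]);print(n,im["vfov"],im["cx"],im["cy"],np.round(im["camera_from_world"],4).tolist())
E
```

```text
pics
{'clock': 0.0, 'qpos': array([-1.17181867,  0.62936336,  0.03842582,  1.51835661, -0.02698019,
        0.99630068, -0.01997755]), 'qd': array([-6.14168851e-04,  5.44799556e-06,  1.32602997e-04, -1.01599744e-04,
       -1.31645243e-04, -1.77928032e-03, -1.31115263e-03]), 'tau': array([ 8.49474454e-04, -5.63387740e+01,  1.22636128e+00, -1.93437606e+01,
        1.09947912e-02,  1.03750298e-02,  9.76037342e-06]), 'eef_pos': array([291.04678067, 580.5266149 , 241.38125814]), 'tool_rot': array([-1.57082934,  0.0019101 ,  1.10606517]), 'force': array([ 0.20740974, -0.44445224, -0.21897341]), 'torque': array([ 0.01511631,  0.02627188, -0.05415603]), 'width': 85.58924416609965}
top 54.21383492552954 324.80088802994845 246.37084901546538 [[-0.0014, -0.9998, 0.022, -4.4312], [-0.9981, 0.0, -0.0621, 559.7975], [0.0621, -0.0221, -0.9978, 1228.4826], [0.0, 0.0, 0.0, 1.0]]
side 52.50496986257143 324.14652998373697 235.29494418423553 [[0.9911, -0.1328, -0.0111, -561.8831], [-0.1049, -0.7264, -0.6792, 85.5363], [0.0821, 0.6743, -0.7339, 1481.5772], [0.0, 0.0, 0.0, 1.0]]
```

View pics/top0.png

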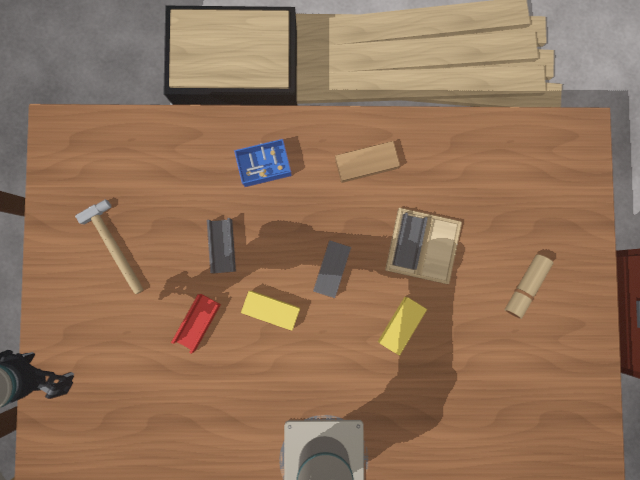

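View pics/side0.png

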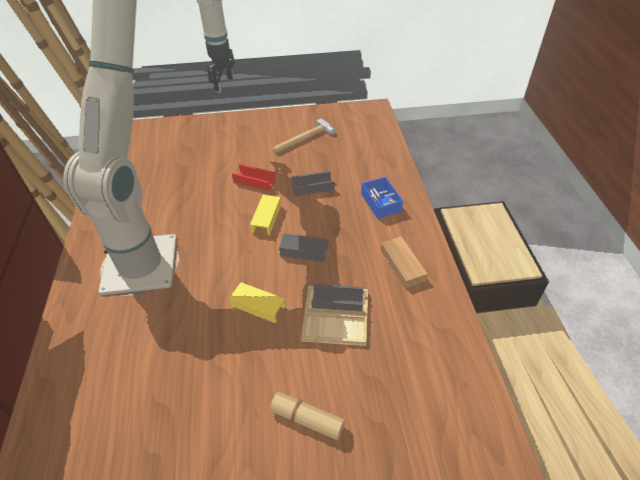

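```bash
python3 - <<'E'
import cv2
t=cv2.imread("pics/top0.png")
def z(n,x0,y0,w,h,k): cv2.imwrite(f"pics/{n}.png",cv2.resize(t[y0:y0+h,x0:x0+w],None,fx=k,fy=k,interpolation=cv2.INTER_CUBIC))
z("ztray",380,200,90,90,6);z("ztr",195,210,55,70,8);z("zbr",305,235,50,70,8)
t=cv2.imread("pics/side0.png")
z("zs_tray",290,275,100,80,8);z("zs_tr",275,160,110,110,5)
E
```

```text
(no output)
```

View pics/ztray.png

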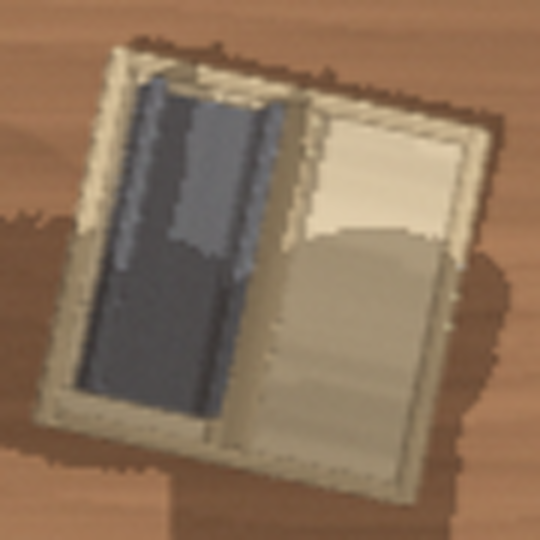

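View pics/ztr.png

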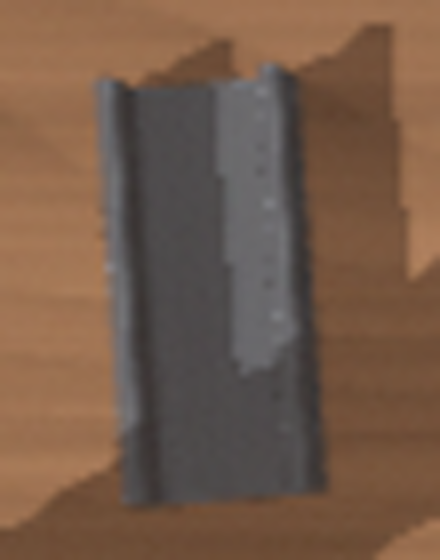

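View pics/zbr.png

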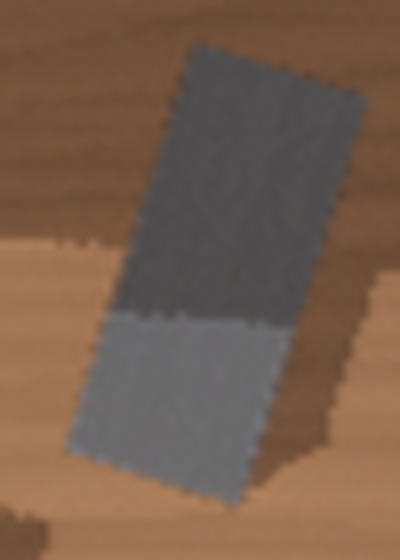

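View pics/zs_tray.png

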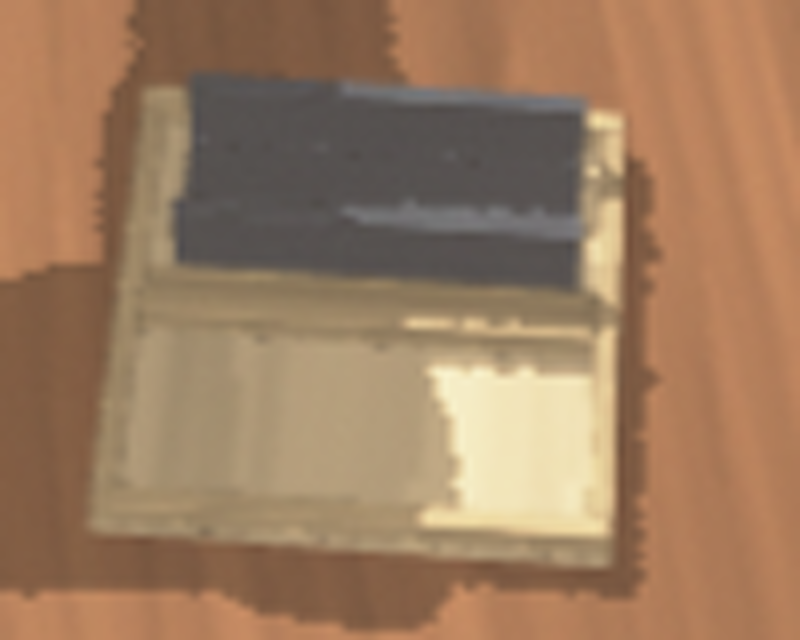

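View pics/zs_tr.png

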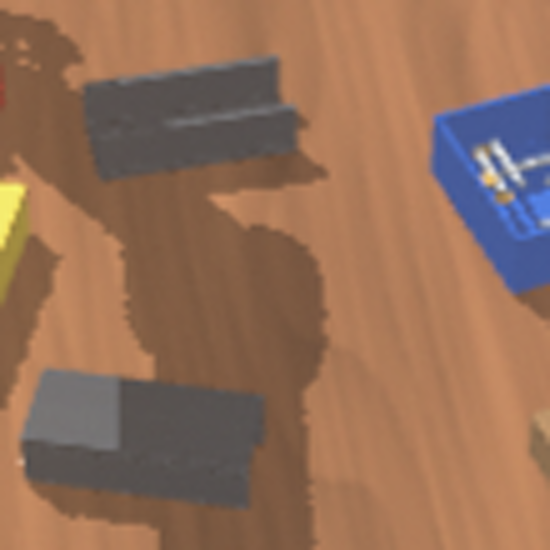

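```bash
cat > h.py <<'E'
import cv2,numpy as np
from scipy.optimize import minimize
from cell import *
def box(x0,x1,y0,y1,z0,z1): return np.array([[x,y,z] for x in(x0,x1) for y in(y0,y1) for z in(z0,z1)],float)
UP=[box(-70,70,-30,30,0,7),box(-70,70,-30,-23,0,40),box(-70,70,23,30,0,40)]
DN=[box(-70,70,-30,30,33,40),box(-70,70,-30,-23,0,40),box(-70,70,23,30,0,40)]
TR=[box(-86,86,-86,86,0,18)]
def proj(im,P):
    T=im["camera_from_world"];f=240/np.tan(np.radians(im["vfov"]/2))
    c=P@T[:3,:3].T+T[:3,3]
    return np.c_[im["cx"]+f*c[:,0]/c[:,2],im["cy"]+f*c[:,1]/c[:,2]]
def place(P,p,z=0):
    c,s=np.cos(p[2]),np.sin(p[2]);return np.c_[p[0]+c*P[:,0]-s*P[:,1],p[1]+s*P[:,0]+c*P[:,1],P[:,2]+z]
def ray(im,u,v,z):
    T=im["camera_from_world"];f=240/np.tan(np.radians(im["vfov"]/2))
    R=T[:3,:3];o=-R.T@T[:3,3];d=R.T@np.array([(u-im["cx"])/f,(v-im["cy"])/f,1]);return (o+d*(z-o[2])/d[2])[:2]
def render(im,boxes,p,z,roi):
    x0,y0,x1,y1=roi;k=8
    m=np.zeros(((y1-y0)*k,(x1-x0)*k),np.uint8)
    for b in boxes:
        q=(proj(im,place(b,p,z))-[x0,y0]+.5)*k-.5
        h=cv2.convexHull(np.round(q*16).astype(np.int32));cv2.fillConvexPoly(m,h,255,shift=4)
    return cv2.resize(m,(x1-x0,y1-y0),interpolation=cv2.INTER_AREA)/255.
def fit(views,boxes,p0,z=0):
    # views: list (im,mask float full-size,roi)
    def cost(p):
        return sum(np.abs(render(im,boxes,p,z,r)-m[r[1]:r[3],r[0]:r[2]]).sum() for im,m,r in views)
    best=None
    for d in (0,.08,-.08):
        r=minimize(cost,np.array(p0)+[0,0,d],method="Nelder-Mead",options=dict(initial_simplex=np.array(p0)+[0,0,d]+np.array([[0,0,0],[15,0,0],[0,15,0],[0,0,.1]]),xatol=.02,fatol=.02))
        if best is None or r.fun<best.fun: best=r
    return np.round(best.x,3),round(best.fun,1)
def sat(im): return cv2.cvtColor(im["color"],cv2.COLOR_RGB2HSV)[:,:,1]
def go(x=None,y=None,z=None,yaw=None):
    """shift in tool axes to reach target TCP & yaw (tool down)"""
    from scipy.spatial.transform import Rotation as R
    s=read_state();p=s["eef_pos"];r=R.from_euler("xyz",s["tool_rot"])
    t=np.array([p[i] if v is None else v for i,v in enumerate((x,y,z))])
    yaw=s["tool_rot"][2] if yaw is None else yaw
    rt=R.from_euler("xyz",[-np.pi/2,0,yaw])
    print("pose",np.round(p,1),np.round(s["tool_rot"],4),"w",round(s["width"],1),"t",s["clock"],"F",np.round(s["force"],1))
    print("shift",np.round(r.inv().apply(t-p),1),"turn",np.round((r.inv()*rt).as_rotvec(),4))
E
python3 - <<'E'
from h import *
I={n:get_image(n) for n in("top","side")}
for n in I: print(n, [ (r.tolist()) for r in []])
t=I["top"];s=I["side"]
for name,im,pts in(("top",t,[(222,245),(228,235),(332,260),(330,290),(408,220),(440,260),(440,225),(350,240),(330,225),(200,300),(440,320)]),("side",s,[(310,185),(300,245),(335,297),(320,325),(355,325),(310,215),(330,270)])):
    hs=cv2.cvtColor(im["color"],cv2.COLOR_RGB2HSV)
    for p in pts: print(name,p,hs[p[1],p[0]])
print(ray(t,222,245,30),ray(t,332,269,40),ray(t,425,245,18))
E
```

```text
top []
side []
top (222, 245) [ 0  6 80]
top (228, 235) [120   6 128]
top (332, 260) [170  10  80]
top (330, 290) [150   5 108]
top (408, 220) [ 0 13 80]
top (440, 260) [ 18  75 157]
top (440, 225) [ 19  62 210]
top (350, 240) [ 12 129 115]
top (330, 225) [ 13 123 153]
top (200, 300) [  2 175 140]
top (440, 320) [ 13 125 112]
side (310, 185) [  0  13 101]
side (300, 245) [11 23 87]
side (335, 297) [ 9 21 85]
side (320, 325) [ 19  81 173]
side (355, 325) [ 23  59 242]
side (310, 215) [ 13 123 129]
side (330, 270) [ 12 119 120]
[562.62050495 264.66473358] [499.39111812 -22.99401208] [ 563.41469147 -272.35031494]
```

```bash
cat >> h.py <<'E'
def soft(im,lo,hi): return np.clip((hi-sat(im).astype(float))/(hi-lo),0,1)
def roi(im,boxes,p,z,pad=12):
    q=proj(im,place(np.vstack(boxes),p,z));a=np.floor(q.min(0)-pad).astype(int);b=np.ceil(q.max(0)+pad).astype(int);return max(a[0],0),max(a[1],0),min(b[0],640),min(b[1],480)
E
python3 - <<'E'
from h import *
I={n:get_image(n) for n in("top","side")}
def run(name,boxes,p0,z,lo,hi):
    V=[(im,soft(im,lo,hi),roi(im,boxes,p0,z)) for im in I.values()]
    print(name,"top",fit(V[:1],boxes,p0,z),"side",fit(V[1:],boxes,p0,z),"both",fit(V,boxes,p0,z))
run("trough",UP,[560,262,.06],0,15,120)
run("bridge",DN,[499,-23,-.25],0,15,120)
run("first",UP,[563,-230,-.2],6,15,70)
run("tray",TR,[563,-272,-.2],0,78,118)
E
```

```text
trough top (array([5.62256e+02, 2.69088e+02, 8.90000e-02]), np.float64(69.8)) side (array([5.61727e+02, 2.68528e+02, 7.00000e-02]), np.float64(95.7)) both (array([5.61986e+02, 2.68951e+02, 8.70000e-02]), np.float64(166.1))
bridge top (array([ 5.00223e+02, -2.25630e+01, -3.09000e-01]), np.float64(32.5)) side (array([ 5.00412e+02, -2.23960e+01, -3.13000e-01]), np.float64(104.2)) both (array([ 5.00175e+02, -2.26680e+01, -3.12000e-01]), np.float64(137.7))
first top (array([ 5.74374e+02, -2.28916e+02, -2.35000e-01]), np.float64(114.1)) side (array([ 5.74578e+02, -2.22995e+02, -2.22000e-01]), np.float64(238.9)) both (array([ 5.73812e+02, -2.28483e+02, -2.34000e-01]), np.float64(360.2))
tray top (array([ 5.62689e+02, -2.69092e+02, -2.19000e-01]), np.float64(183.9)) side (array([ 5.62119e+02, -2.69168e+02, -2.13000e-01]), np.float64(442.2)) both (array([ 5.62481e+02, -2.69161e+02, -2.17000e-01]), np.float64(630.2))
```

```bash
cat >> h.py <<'E'
def overlay(im,items,crop,k,fn):
    x0,y0,w,h=crop
    o=cv2.resize(im["color"][y0:y0+h,x0:x0+w,::-1],None,fx=k,fy=k,interpolation=cv2.INTER_CUBIC)
    for boxes,p,z,col in items:
        for b in boxes:
            q=np.round((proj(im,place(b,p,z))-[x0,y0]+.5)*k-.5).astype(int)
            for i in range(8):
                for j in (1,2,4):
                    if not i&j: cv2.line(o,tuple(map(int,q[i])),tuple(map(int,q[i|j])),col,1,cv2.LINE_AA)
    cv2.imwrite(fn,o)
E
python3 - <<'E'
from h import *
it=[(UP,[562,269,.087],0,(0,255,0)),(DN,[500.2,-22.6,-.31],0,(0,255,255)),(UP,[574,-228.7,-.234],6,(0,0,255)),(TR,[562.5,-269.1,-.217],0,(255,0,255))]
t=get_image("top");overlay(t,it,(195,195,280,120),2.8,"pics/ov1.png")
s=get_image("side");overlay(s,it,(270,160,120,195),3,"pics/ov2.png")
go(562,269,55,np.pi/2+.087)
E
```

```text
pose [291.3 581.  242.2] [-1.5708e+00  2.0000e-04  1.1059e+00] w 85.6 t 0.4 F [-0.2 -0.5  0. ]
shift [-157.5  187.2 -381.8] turn [-1.000e-04 -5.519e-01 -2.000e-04]
```

View pics/ov1.png

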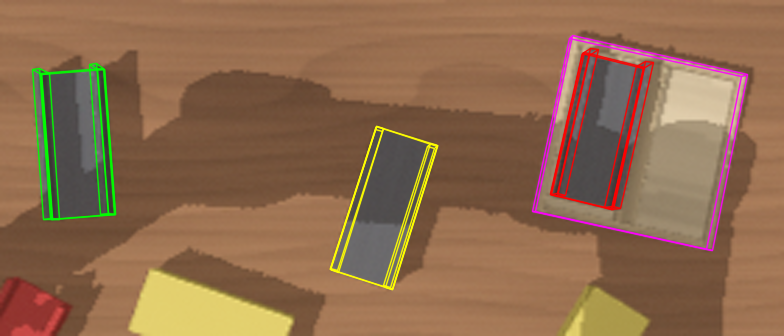

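View pics/ov2.png

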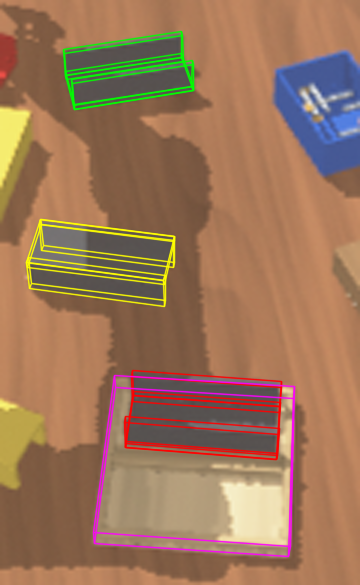

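```bash
python3 -m jog '[{"x":-157.5,"y":40,"z":-381.8,"ay":-0.552,"grip":85},{"x":-157.5,"y":40,"z":-381.8,"ay":-0.552,"grip":85},{"x":-157.5,"y":40,"z":-381.8,"ay":-0.552,"grip":85},{"x":-157.5,"y":40,"z":-381.8,"ay":-0.552,"grip":85},{"x":-157.5,"y":40,"z":-381.8,"ay":-0.552,"grip":85}]'
python3 -c "
from h import *
go(562,269,120,np.pi/2+.087)"
```

```text
pose [291.3 581.  242.2] [-1.5708e+00  2.0000e-04  1.1059e+00] w 85.6 t 0.4 F [-0.2 -0.5  0. ]
shift [-157.5  122.2 -381.8] turn [-1.000e-04 -5.519e-01 -2.000e-04]$[0]: bad value
```

```bash
python3 -m jog '[{"x":-157.5,"y":40,"z":-381.8,"ax":0,"ay":-0.552,"az":0,"grip":85}]'; echo rc $?; python3 -m jog '[{"x":-20.0,"y":10.0,"z":-45.0,"ax":0.0,"ay":-0.1,"az":0.0,"grip":85.0}]'
```

```text
clock: 0.5
eef_pos: [316.6, 550.3, 237.7]
tool_rot: [-1.565, -0.005, 1.271]
force: [0.9, 0.5, 0.0]
width: 85.1
rc 0
clock: 0.6
eef_pos: [359.2, 511.6, 228.0]
tool_rot: [-1.571, -0.002, 1.366]
force: [1.2, -0.5, -1.1]
width: 84.9
```

```bash
python3 -c "
from h import *
go(562,269,140,np.pi/2+.087)"
```

```text
pose [359.2 511.6 228. ] [-1.5707 -0.0018  1.3664] w 84.9 t 0.6 F [ 1.2 -0.5 -1.1]
shift [-196.5   87.6 -247.8] turn [ 2.000e-04 -2.914e-01  1.800e-03]
```

```bash
python3 -m jog '[{"x":-196,"y":60,"z":-248,"ax":0,"ay":-0.29,"az":0,"grip":85},{"x":-196,"y":60,"z":-248,"ax":0,"ay":-0.29,"az":0,"grip":85},{"x":-196,"y":60,"z":-248,"ax":0,"ay":-0.29,"az":0,"grip":85},{"x":-196,"y":60,"z":-248,"ax":0,"ay":-0.29,"az":0,"grip":85},{"x":-196,"y":60,"z":-248,"ax":0,"ay":-0.29,"az":0,"grip":85}]'
python3 -m jog '[{"x":0,"y":0,"z":0,"ax":0,"ay":0,"az":0,"grip":85}]'
python3 -c "
from h import *
go(562,269,100,np.pi/2+.087)"
```

```text
clock: 1.1
eef_pos: [517.4, 319.2, 180.7]
tool_rot: [-1.571, -0.0, 1.646]
force: [-0.2, 0.2, -0.1]
width: 84.8
clock: 1.2
eef_pos: [521.9, 310.9, 179.5]
tool_rot: [-1.572, 0.007, 1.633]
force: [-0.6, -0.6, -0.3]
width: 84.9
pose [521.9 310.9 179.5] [-1.5722  0.0072  1.6328] w 84.9 t 1.2 F [-0.6 -0.6 -0.3]
shift [-43.7  79.9 -37.4] turn [ 0.0013 -0.025  -0.0072]
```

```bash
python3 -m jog '[{"x":-43.7,"y":60,"z":-37.4,"ax":0,"ay":-0.025,"az":-0.007,"grip":85},{"x":-43.7,"y":80,"z":-37.4,"ax":0,"ay":-0.025,"az":-0.007,"grip":85},{"x":-43.7,"y":80,"z":-37.4,"ax":0,"ay":-0.025,"az":-0.007,"grip":85},{"x":-43.7,"y":80,"z":-37.4,"ax":0,"ay":-0.025,"az":-0.007,"grip":85}]'
python3 -c "
from h import *
go(562,269,27,np.pi/2+.087)"
```

```text
clock: 1.6
eef_pos: [556.2, 279.8, 100.0]
tool_rot: [-1.569, -0.007, 1.67]
force: [0.3, 0.9, 0.4]
width: 84.6
pose [556.2 279.8 100. ] [-1.5686 -0.0066  1.6698] w 84.6 t 1.6 F [0.3 0.9 0.4]
shift [-11.8  72.9  -4.9] turn [-0.0023  0.012   0.0066]
```

```bash
python3 -m jog '[{"x":-8,"y":0,"z":-3,"ax":0,"ay":0,"az":0,"grip":85},{"x":-8,"y":0,"z":-3,"ax":0,"ay":0,"az":0,"grip":85},{"x":-8,"y":0,"z":-3,"ax":0,"ay":0,"az":0,"grip":85}]'
python3 -c "
from h import *
go(562,269,27,np.pi/2+.087)
im=get_image('top');overlay(im,[],(180,180,100,110),5,'pics/a1.png')
im=get_image('side');overlay(im,[],(250,120,120,110),5,'pics/a2.png')
"
```

```text
clock: 1.9
eef_pos: [561.1, 273.3, 102.6]
tool_rot: [-1.573, -0.008, 1.672]
force: [0.5, 1.1, 0.6]
width: 85.3
pose [561.1 273.3 102.6] [-1.5734 -0.0082  1.6715] w 85.3 t 1.9 F [0.5 1.1 0.6]
shift [-5.  75.5 -0.3] turn [0.0026 0.0137 0.0082]
```

View pics/a1.png

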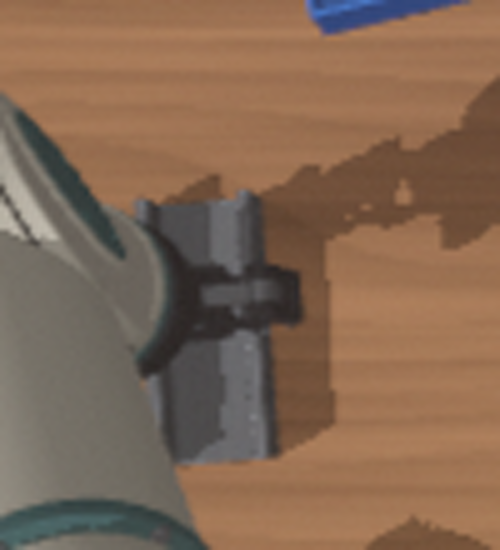

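View pics/a2.png

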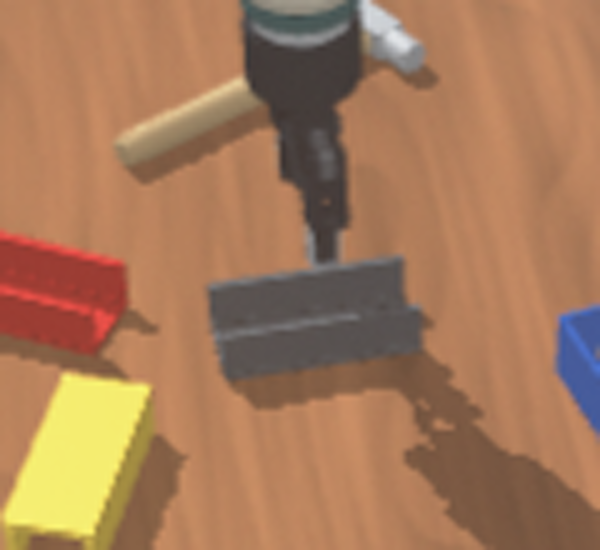

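```bash
python3 -m jog '[{"x":-3,"y":40,"z":0,"ax":0,"ay":0.012,"az":0.006,"grip":85},{"x":-3,"y":55,"z":0,"ax":0,"ay":0.012,"az":0.006,"grip":85},{"x":-3,"y":55,"z":0,"ax":0,"ay":0.012,"az":0.006,"grip":85},{"x":-3,"y":55,"z":0,"ax":0,"ay":0.012,"az":0.006,"grip":85}]'
python3 -c "
from h import *
go(562,269,27,np.pi/2+.087)"
```

```text
clock: 2.4
eef_pos: [560.8, 270.2, 46.1]
tool_rot: [-1.571, -0.001, 1.659]
force: [-0.2, 0.5, 0.3]
width: 84.9
pose [560.8 270.2  46.1] [-1.5707e+00 -1.2000e-03  1.6595e+00] w 84.9 t 2.4 F [-0.2  0.5  0.3]
shift [-1.3 19.1 -1.1] turn [-0.0001  0.0017  0.0012]
```

```bash
python3 -m jog '[{"x":-1.3,"y":12,"z":-1.1,"ax":0,"ay":0,"az":0,"grip":85},{"x":-1.3,"y":19,"z":-1.1,"ax":0,"ay":0,"az":0,"grip":85},{"x":-1.3,"y":19,"z":-1.1,"ax":0,"ay":0,"az":0,"grip":55},{"x":-1.3,"y":19,"z":-1.1,"ax":0,"ay":0,"az":0,"grip":55},{"x":-1.3,"y":19,"z":-1.1,"ax":0,"ay":0,"az":0,"grip":50}]'
python3 -m jog '[{"x":0,"y":0,"z":0,"ax":0,"ay":0,"az":0,"grip":50},{"x":0,"y":0,"z":0,"ax":0,"ay":0,"az":0,"grip":50},{"x":0,"y":0,"z":0,"ax":0,"ay":0,"az":0,"grip":50}]'
```

```text
clock: 2.9
eef_pos: [562.2, 268.8, 27.2]
tool_rot: [-1.571, -0.001, 1.659]
force: [-0.1, 0.3, -2.5]
width: 58.9
clock: 3.2
eef_pos: [562.2, 268.8, 27.1]
tool_rot: [-1.571, -0.001, 1.659]
force: [-0.5, -0.3, 1.6]
width: 58.4
```

```bash
python3 -m jog '[{"x":0,"y":-15,"z":0,"ax":0,"ay":0,"az":0,"grip":40},{"x":0,"y":-40,"z":0,"ax":0,"ay":0,"az":0,"grip":40},{"x":0,"y":-70,"z":0,"ax":0,"ay":0,"az":0,"grip":40},{"x":0,"y":-103,"z":0,"ax":0,"ay":0,"az":0,"grip":40},{"x":0,"y":-103,"z":0,"ax":0,"ay":0,"az":0,"grip":40}]'
python3 -c "
from h import *
im=get_image('top');overlay(im,[],(150,160,160,160),3,'pics/b1.png')
im=get_image('side');overlay(im,[],(230,90,160,140),4,'pics/b2.png')
a=-.217
print(562.5+np.sin(a)*-0,np.array([562.5,-269.1])+-42*np.array([-np.sin(a),np.cos(a)]))
go(561,-310,135,np.pi/2-.217)"
```

```text
clock: 3.7
eef_pos: [564.9, 269.9, 135.1]
tool_rot: [-1.579, -0.004, 1.659]
force: [1.7, 0.5, -2.3]
width: 59.0
562.5 [ 553.45735997 -310.11500532]
pose [562.2 268.5 130.9] [-1.5721e+00 -1.4000e-03  1.6589e+00] w 58.5 t 3.8 F [-0.4  0.1 -3. ]
shift [-576.1   -5.    52.1] turn [0.0011 0.3051 0.0016]
```

View pics/b1.png

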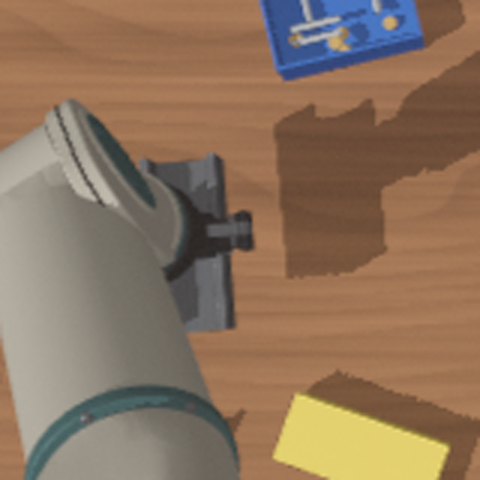

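View pics/b2.png

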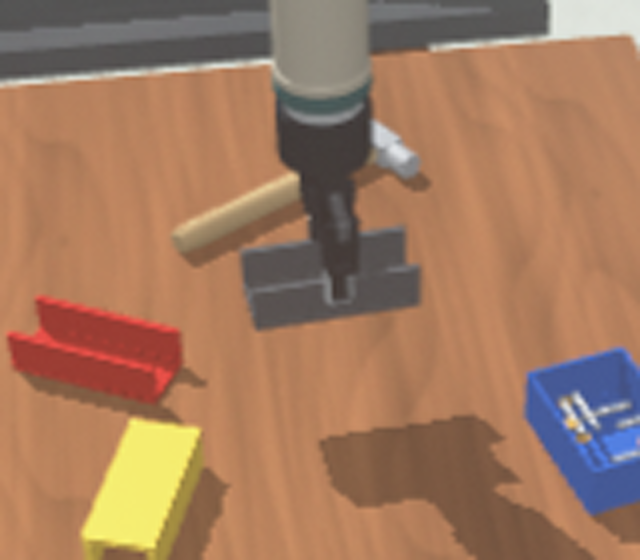

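```bash
python3 -m jog '[{"x":-20,"y":-4,"z":2,"ax":0,"ay":0.02,"az":0,"grip":40},{"x":-55,"y":-4,"z":5,"ax":0,"ay":0.05,"az":0,"grip":40},{"x":-95,"y":-4,"z":9,"ax":0,"ay":0.09,"az":0,"grip":40},{"x":-135,"y":-4,"z":13,"ax":0,"ay":0.12,"az":0,"grip":40},{"x":-175,"y":-4,"z":17,"ax":0,"ay":0.15,"az":0,"grip":40}]'
python3 -c "
from h import *
go(553.5,-310.1,135,np.pi/2-.217)"
```

```text
clock: 4.3
eef_pos: [558.8, 89.7, 132.3]
tool_rot: [-1.567, 0.001, 1.507]
force: [0.4, -0.5, -3.1]
width: 58.7
pose [558.8  89.7 132.3] [-1.5674e+00  7.0000e-04  1.5068e+00] w 58.7 t 4.3 F [ 0.4 -0.5 -3.1]
shift [-399.3   -2.5  -20.3] turn [-0.0034  0.153  -0.001 ]
```

```bash
python3 -m jog '[{"x":-40,"y":-3,"z":-2,"ax":0,"ay":0.03,"az":0,"grip":40},{"x":-80,"y":-3,"z":-4,"ax":0,"ay":0.06,"az":0,"grip":40},{"x":-120,"y":-3,"z":-6,"ax":0,"ay":0.09,"az":0,"grip":40},{"x":-160,"y":-3,"z":-8,"ax":0,"ay":0.12,"az":0,"grip":40},{"x":-200,"y":-3,"z":-10,"ax":0,"ay":0.15,"az":0,"grip":40}]'
python3 -c "
from h import *
go(553.5,-310.1,135,np.pi/2-.217)"
```

```text
clock: 4.8
eef_pos: [556.0, -110.1, 135.1]
tool_rot: [-1.567, -0.0, 1.356]
force: [-0.3, 0.4, -2.3]
width: 58.6
pose [ 556.  -110.1  135.1] [-1.5670e+00 -1.0000e-04  1.3564e+00] w 58.6 t 4.8 F [-0.3  0.4 -2.3]
shift [-1.959e+02 -1.000e-01 -4.010e+01] turn [-0.0038  0.0026  0.0001]
```

```bash
python3 -m jog '[{"x":-40,"y":0,"z":-8,"ax":0,"ay":0,"az":0,"grip":40},{"x":-80,"y":0,"z":-16,"ax":0,"ay":0,"az":0,"grip":40},{"x":-120,"y":0,"z":-24,"ax":0,"ay":0,"az":0,"grip":40},{"x":-160,"y":0,"z":-32,"ax":0,"ay":0,"az":0,"grip":40},{"x":-182,"y":0,"z":-38,"ax":0,"ay":0,"az":0,"grip":40}]'
python3 -m jog '[{"x":0,"y":0,"z":0,"ax":0,"ay":0,"az":0,"grip":40},{"x":0,"y":0,"z":0,"ax":0,"ay":0,"az":0,"grip":40}]'
python3 -c "
from h import *
go(553.5,-310.1,135,np.pi/2-.217)"
```

```text
clock: 5.3
eef_pos: [553.4, -299.1, 134.6]
tool_rot: [-1.567, 0.002, 1.353]
force: [0.0, -0.0, -3.2]
width: 58.9
clock: 5.5
eef_pos: [555.0, -293.8, 134.7]
tool_rot: [-1.567, -0.002, 1.357]
force: [0.5, 0.2, -2.7]
width: 58.7
pose [ 555.  -293.8  134.7] [-1.5669 -0.0019  1.3567] w 58.7 t 5.5 F [ 0.5  0.2 -2.7]
shift [-16.2  -0.3  -2. ] turn [-0.0039  0.0029  0.0019]
```

```bash
python3 -m jog '[{"x":-8,"y":0,"z":-2,"ax":-0.004,"ay":0.003,"az":0.002,"grip":40},{"x":-16,"y":20,"z":-2,"ax":-0.004,"ay":0.003,"az":0.002,"grip":40},{"x":-16,"y":40,"z":-2,"ax":-0.004,"ay":0.003,"az":0.002,"grip":40},{"x":-16,"y":60,"z":-2,"ax":-0.004,"ay":0.003,"az":0.002,"grip":40},{"x":-16,"y":60,"z":-2,"ax":-0.004,"ay":0.003,"az":0.002,"grip":40}]'
python3 -m jog '[{"x":0,"y":0,"z":0,"ax":0,"ay":0,"az":0,"grip":40}]'
python3 -c "
from h import *
go(553.5,-310.1,33,np.pi/2-.217)
im=get_image('top');overlay(im,[],(370,190,110,110),5,'pics/c1.png')
im=get_image('side');overlay(im,[],(280,240,120,120),5,'pics/c2.png')
"
```

```text
clock: 6.0
eef_pos: [553.5, -307.3, 73.4]
tool_rot: [-1.568, -0.001, 1.358]
force: [-0.5, 0.5, -2.7]
width: 58.8
clock: 6.1
eef_pos: [555.7, -308.6, 76.2]
tool_rot: [-1.574, 0.001, 1.357]
force: [0.2, -0.4, -2.6]
width: 58.6
pose [ 555.7 -308.6   76.2] [-1.5737e+00  5.0000e-04  1.3573e+00] w 58.6 t 6.1 F [ 0.2 -0.4 -2.6]
shift [-1.9 43.2  1.9] turn [ 0.0029  0.0035 -0.0005]
```

View pics/c1.png

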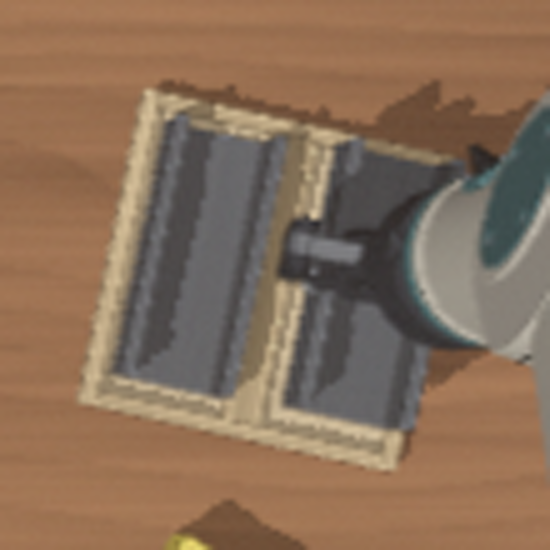

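View pics/c2.png

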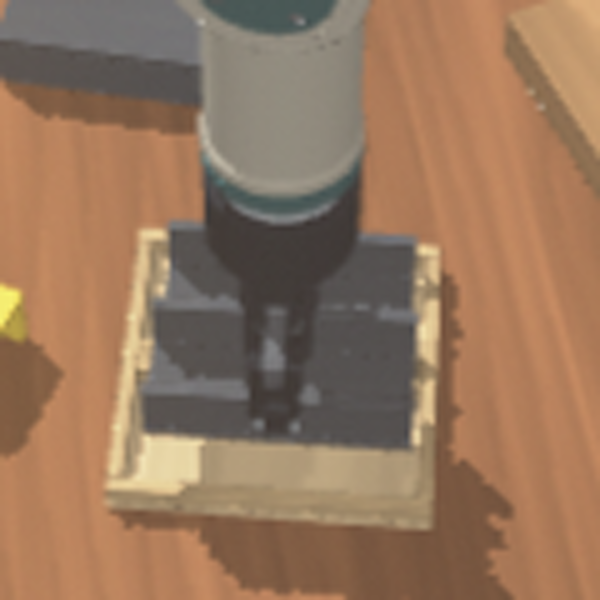

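```bash
python3 -c "
from h import *
im=get_image('top');go(553.5,-310.1,33,np.pi/2-.217)
s=read_state();p=s['eef_pos']
P=[p[0],p[1],s['tool_rot'][2]-np.pi/2]
it=[(UP,P,p[2]-27,(0,255,0)),(UP,[574,-228.7,-.234],6,(0,0,255)),(TR,[562.5,-269.1,-.217],0,(255,0,255))]
overlay(im,it,(370,190,110,110),5,'pics/d1.png')
im=get_image('side');overlay(im,it,(280,240,120,120),5,'pics/d2.png')
"
```

```text
pose [ 556.6 -309.6   77.5] [-1.5767e+00  1.5000e-03  1.3566e+00] w 58.9 t 6.25 F [-0.2 -0.3 -2.1]
shift [-1.1 44.5  3.1] turn [ 0.0059  0.0028 -0.0015]
```

View pics/d1.png

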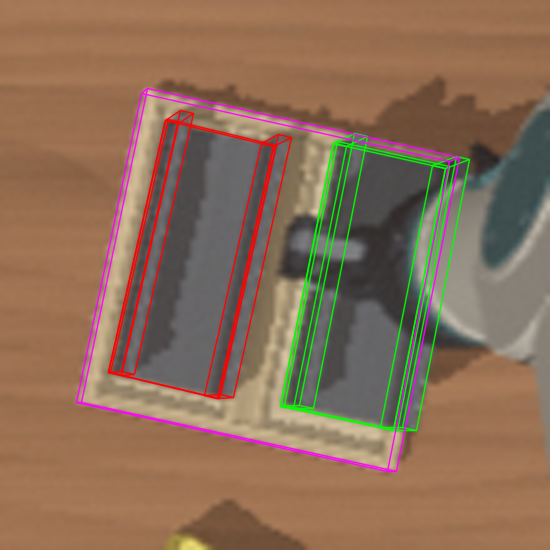

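View pics/d2.png

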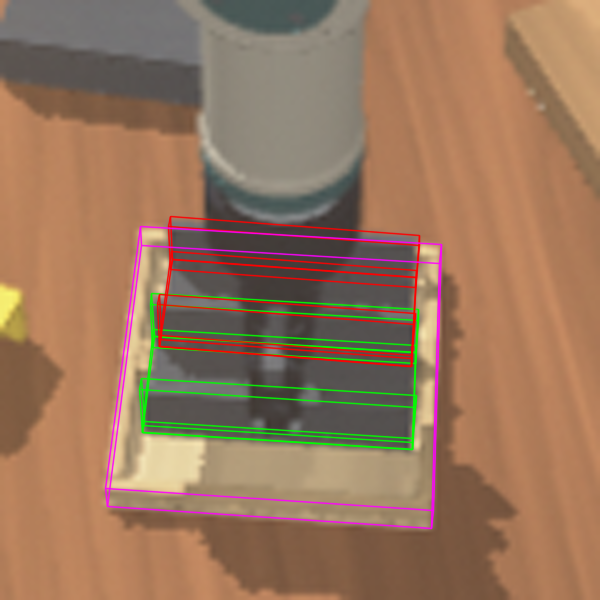

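```bash
python3 - <<'E'
from h import *
im=get_image('top')
m=cv2.cvtColor(im["color"],cv2.COLOR_RGB2HSV)
print(m[245,388:440,1].tolist());print(m[245,388:440,2].tolist());print(m[245,388:440,0].tolist())
p0=[572,-231,-.22]
for lo,hi in((15,55),(20,45),(25,60)):
    M=soft(im,lo,hi)
    r=roi(im,UP,p0,6,4); print(lo,hi,fit([(im,M,r)],UP,p0,6))
M=np.clip((170-m[:,:,2].astype(float))/60,0,1)
print(fit([(im,M,r)],UP,p0,6),r)
E
```

```text
[120, 119, 97, 79, 75, 75, 77, 74, 55, 16, 8, 5, 7, 11, 13, 13, 13, 13, 10, 5, 5, 2, 5, 7, 2, 5, 5, 2, 5, 9, 13, 9, 7, 19, 72, 86, 87, 82, 79, 64, 43, 55, 58, 34, 21, 17, 12, 20, 16, 16, 17, 21]
[161, 161, 160, 184, 197, 201, 172, 156, 115, 80, 95, 105, 108, 89, 78, 77, 79, 76, 80, 98, 106, 103, 104, 104, 104, 104, 104, 103, 98, 83, 78, 109, 111, 106, 120, 124, 129, 124, 132, 104, 77, 83, 96, 82, 62, 59, 62, 63, 62, 62, 61, 60]
[13, 12, 16, 18, 18, 19, 18, 18, 16, 6, 170, 135, 140, 173, 173, 173, 0, 173, 170, 150, 120, 120, 150, 130, 150, 135, 135, 120, 150, 170, 173, 128, 130, 11, 18, 19, 18, 18, 18, 16, 12, 13, 16, 14, 168, 165, 170, 174, 173, 173, 173, 0]
15 55 (array([ 5.73686e+02, -2.29076e+02, -2.41000e-01]), np.float64(226.6))
20 45 (array([ 5.73977e+02, -2.28921e+02, -2.34000e-01]), np.float64(228.8))
25 60 (array([ 5.73805e+02, -2.28947e+02, -2.28000e-01]), np.float64(212.2))
(array([ 5.74196e+02, -2.29094e+02, -2.32000e-01]), np.float64(563.9)) (np.int64(388), np.int64(208), np.int64(433), np.int64(274))
```

```bash
python3 - <<'E'
from h import *
s=get_image('side')
for n,u,v,l in(("farL",190,75,(-70,30)),("farR",585,97,(70,30)),("nearL",175,203,(-70,-30))):
    p=[574,-229,-.232]
    print(n,ray(s,290+u/8,275+v/8,46),place(np.array([[*l,40.]]),p,6))
t=get_image('top')
# fit with UP minus interior, show per-row metal extents vs model
M=soft(t,20,45);r=(388,205,433,275)
R=render(t,UP,[574,-229,-.232],6,r);D=M[r[1]:r[3],r[0]:r[2]]-R
o=np.full((*D.shape,3),128,np.uint8);o[D>.4]=(0,0,255);o[D<-.4]=(255,0,0)
cv2.imwrite("pics/e1.png",cv2.resize(np.hstack([o,t["color"][r[1]:r[3],r[0]:r[2],::-1]]),None,fx=7,fy=7,interpolation=cv2.INTER_NEAREST))
E
```

```text
farL [ 512.81267542 -188.56058287] [[ 512.77313747 -183.70903728   46.        ]]
farR [ 647.78654062 -217.43196243] [[ 649.02232648 -215.89845315   46.        ]]
nearL [ 501.3185156  -241.80198522] [[ 498.97767352 -242.10154685   46.        ]]
```

View pics/e1.png

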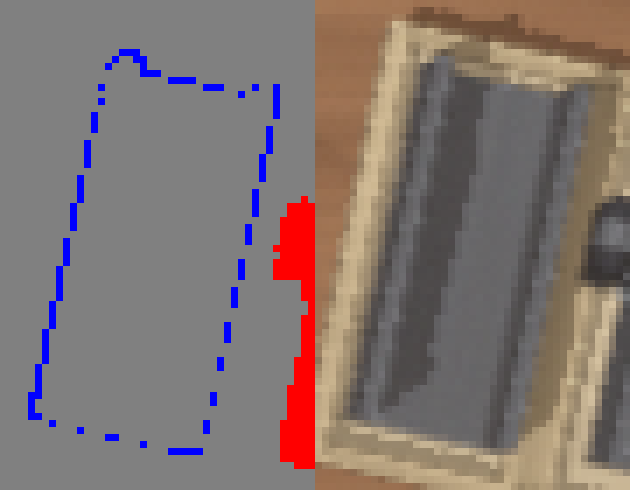

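```bash
python3 -m jog '[{"x":-1,"y":10,"z":2,"ax":0.004,"ay":0.003,"az":0,"grip":40},{"x":-1,"y":20,"z":2,"ax":0.004,"ay":0.003,"az":0,"grip":40},{"x":-1,"y":30,"z":2,"ax":0.004,"ay":0.003,"az":0,"grip":40},{"x":-1,"y":35,"z":2,"ax":0.004,"ay":0.003,"az":0,"grip":40},{"x":-1,"y":35,"z":2,"ax":0.004,"ay":0.003,"az":0,"grip":40}]'
python3 -m jog '[{"x":0,"y":0,"z":0,"ax":0,"ay":0,"az":0,"grip":40},{"x":0,"y":0,"z":0,"ax":0,"ay":0,"az":0,"grip":40}]'
python3 -c "
from h import *
go(553.5,-310.1,33,np.pi/2-.217)
im=get_image('top');
s=read_state();p=s['eef_pos']
P=[p[0],p[1],s['tool_rot'][2]-np.pi/2]
it=[(UP,P,p[2]-27,(0,255,0)),(TR,[562.5,-269.1,-.217],0,(255,0,255))]
overlay(im,it,(370,190,110,110),5,'pics/f1.png')
im=get_image('side');overlay(im,it,(280,240,120,120),5,'pics/f2.png')"
```

```text
clock: 6.95
eef_pos: [552.7, -309.6, 39.7]
tool_rot: [-1.568, 0.0, 1.353]
force: [-0.4, 0.1, -2.7]
width: 58.7
clock: 7.15
eef_pos: [553.9, -310.2, 41.6]
tool_rot: [-1.571, 0.001, 1.353]
force: [0.2, 1.0, -2.2]
width: 58.8
pose [ 553.9 -310.2   41.6] [-1.5713e+00  1.2000e-03  1.3530e+00] w 58.8 t 7.15 F [ 0.2  1.  -2.2]
shift [0.1 8.6 0.5] turn [ 0.0005 -0.0008 -0.0012]
```

View pics/f1.png

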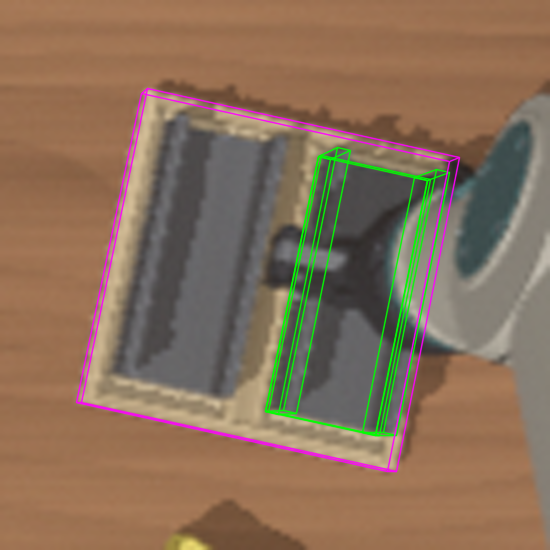

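View pics/f2.png

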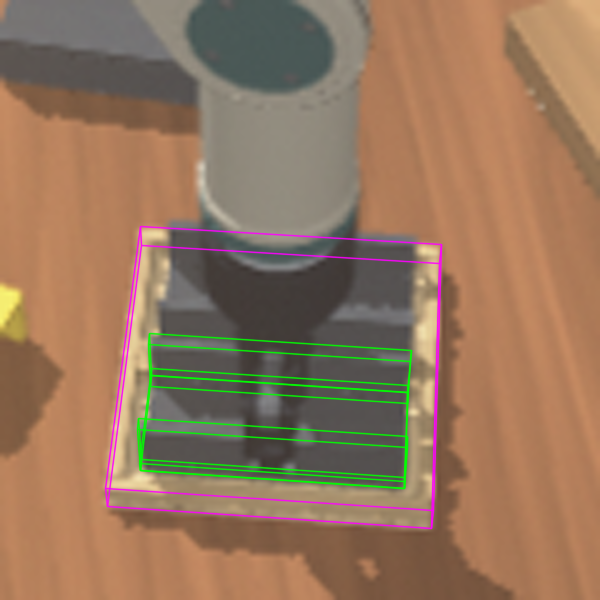

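```bash
python3 -m jog '[{"x":0,"y":3,"z":0,"ax":0,"ay":0,"az":0,"grip":40},{"x":0,"y":5,"z":0,"ax":0,"ay":0,"az":0,"grip":40},{"x":0,"y":6.5,"z":0,"ax":0,"ay":0,"az":0,"grip":40},{"x":0,"y":7.5,"z":0,"ax":0,"ay":0,"az":0,"grip":40},{"x":0,"y":7.5,"z":0,"ax":0,"ay":0,"az":0,"grip":40}]'
python3 -m jog '[{"x":0,"y":0.5,"z":0,"ax":0,"ay":0,"az":0,"grip":40},{"x":0,"y":1,"z":0,"ax":0,"ay":0,"az":0,"grip":40}]'
```

```text
clock: 7.75
eef_pos: [553.4, -310.0, 33.5]
tool_rot: [-1.57, 0.001, 1.353]
force: [-0.7, 0.8, -2.3]
width: 58.7
clock: 7.95
eef_pos: [553.6, -310.1, 33.2]
tool_rot: [-1.571, 0.001, 1.353]
force: [-1.6, 0.7, 4.1]
width: 58.6
```

```bash
python3 -m jog '[{"x":0,"y":0,"z":0,"ax":0,"ay":0,"az":0,"grip":63},{"x":0,"y":0,"z":0,"ax":0,"ay":0,"az":0,"grip":68},{"x":0,"y":0,"z":0,"ax":0,"ay":0,"az":0,"grip":70},{"x":0,"y":0,"z":0,"ax":0,"ay":0,"az":0,"grip":70}]'
python3 -m jog '[{"x":0,"y":-15,"z":0,"ax":0,"ay":0,"az":0,"grip":70},{"x":0,"y":-40,"z":0,"ax":0,"ay":0,"az":0,"grip":70},{"x":0,"y":-80,"z":0,"ax":0,"ay":0,"az":0,"grip":85},{"x":0,"y":-110,"z":0,"ax":0,"ay":0,"az":0,"grip":85},{"x":0,"y":-110,"z":0,"ax":0,"ay":0,"az":0,"grip":85}]'
python3 -c "
from h import *
go(500.2,-22.6,140,np.pi/2-.311)"
```

```text
clock: 8.35
eef_pos: [553.7, -310.2, 32.8]
tool_rot: [-1.571, 0.001, 1.353]
force: [0.6, -0.3, 0.8]
width: 70.1
clock: 8.85
eef_pos: [556.8, -311.6, 148.7]
tool_rot: [-1.58, 0.004, 1.353]
force: [0.8, -0.6, 0.8]
width: 84.9
pose [ 556.8 -311.6  148.7] [-1.5804  0.0035  1.3528] w 84.9 t 8.85 F [ 0.8 -0.6  0.8]
shift [269.9   6.6 117.8] turn [ 0.0097  0.093  -0.0031]
```

```bash
python3 -m jog '[{"x":40,"y":2,"z":18,"ax":0,"ay":0.02,"az":0,"grip":85},{"x":85,"y":2,"z":37,"ax":0,"ay":0.05,"az":0,"grip":85},{"x":130,"y":2,"z":56,"ax":0,"ay":0.08,"az":0,"grip":85},{"x":175,"y":2,"z":76,"ax":0,"ay":0.093,"az":0,"grip":85},{"x":220,"y":2,"z":96,"ax":0,"ay":0.093,"az":0,"grip":85}]'
python3 -m jog '[{"x":25,"y":0,"z":12,"ax":0,"ay":0,"az":0,"grip":85},{"x":35,"y":0,"z":17,"ax":0,"ay":0,"az":0,"grip":85},{"x":35,"y":0,"z":17,"ax":0,"ay":0,"az":0,"grip":85},{"x":35,"y":0,"z":17,"ax":0,"ay":0,"az":0,"grip":85}]'
python3 -c "
from h import *
go(500.2,-22.6,70,np.pi/2-.311)
im=get_image('top')
it=[(UP,[553.5,-310,-.217],6,(0,255,0)),(TR,[562.5,-269.1,-.217],0,(255,0,255))]
overlay(im,it,(370,190,110,110),5,'pics/g1.png');overlay(im,[],(300,180,180,130),4,'pics/g0.png')
im=get_image('side');overlay(im,it,(280,240,120,120),5,'pics/g2.png')"
```

```text
clock: 9.35
eef_pos: [506.6, -72.7, 140.8]
tool_rot: [-1.571, 0.001, 1.259]
force: [1.2, 0.5, 0.0]
width: 84.8
clock: 9.75
eef_pos: [502.3, -37.7, 140.6]
tool_rot: [-1.571, 0.002, 1.258]
force: [0.4, -1.0, 0.4]
width: 85.0
pose [502.3 -37.7 140.6] [-1.5715  0.0021  1.2582] w 85.0 t 9.75 F [ 0.4 -1.   0.4]
shift [13.9 70.6  6.7] turn [ 0.0007 -0.0016 -0.0021]
```

View pics/g0.png

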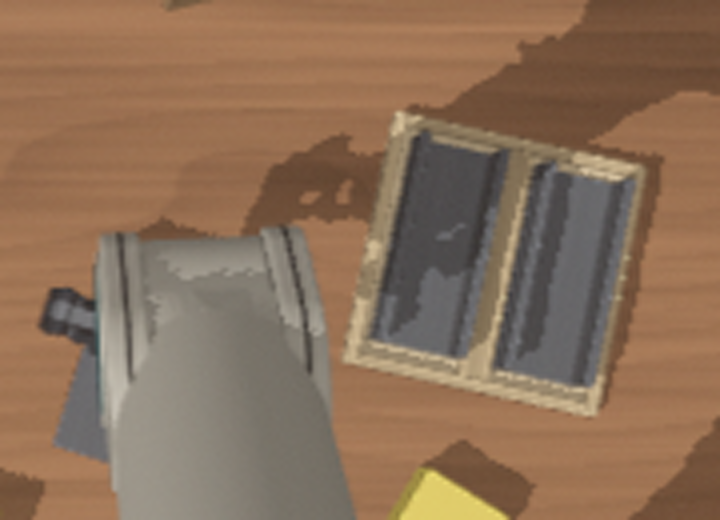

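View pics/g1.png

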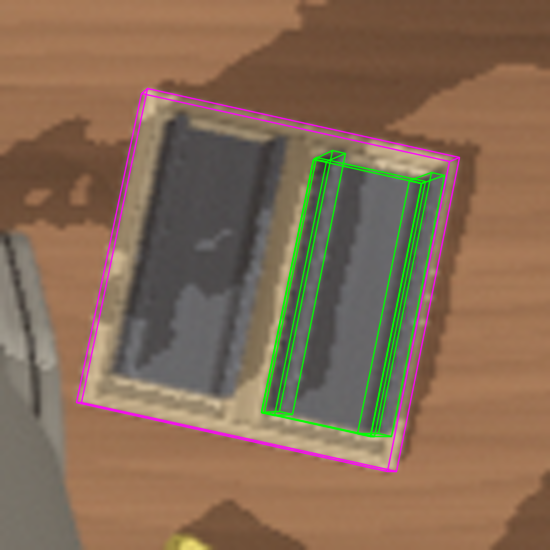

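View pics/g2.png

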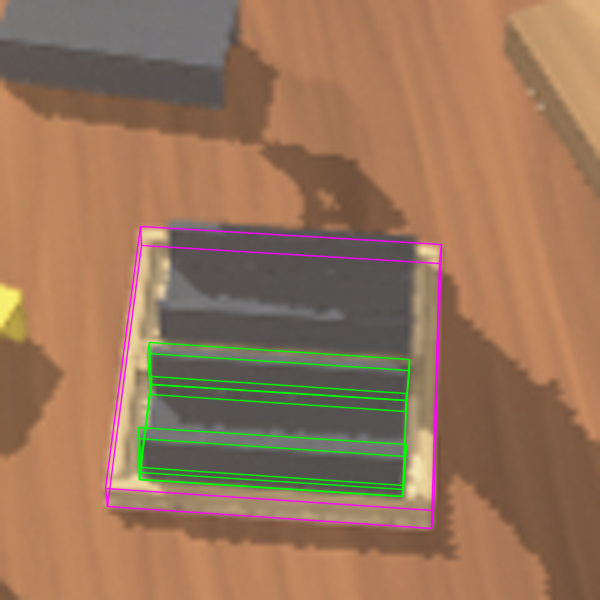

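```bash
python3 - <<'E'
from h import *
I=[get_image('top')]
tr=np.array([562.5,-269.1]);a=-.217
def loc(p):
    d=p[:2]-tr;return np.round([np.cos(a)*d[0]+np.sin(a)*d[1],-np.sin(a)*d[0]+np.cos(a)*d[1],p[2]-a],3)
for n,p0 in(("first",[573,-230,-.22]),("trough",[553.5,-310,-.217])):
    for lo,hi in((15,55),(25,60)):
        V=[(im,soft(im,lo,hi),roi(im,UP,p0,6,3)) for im in I]
        r=fit(V,UP,p0,6);print(n,r,loc(r[0]))
E
```

```text
first (array([ 5.73612e+02, -2.29480e+02, -2.47000e-01]), np.float64(257.6)) [ 2.3210e+00  4.1083e+01 -3.0000e-02]
first (array([ 5.73385e+02, -2.29217e+02, -2.35000e-01]), np.float64(227.4)) [ 2.0430e+00  4.1291e+01 -1.8000e-02]
trough (array([ 5.54347e+02, -3.11211e+02, -2.41000e-01]), np.float64(296.3)) [ 1.1050e+00 -4.2879e+01 -2.4000e-02]
trough (array([ 5.54229e+02, -3.11137e+02, -2.29000e-01]), np.float64(291.5)) [ 9.7400e-01 -4.2832e+01 -1.2000e-02]
```

```bash
python3 -m jog '[{"x":13.5,"y":25,"z":6.5,"ax":0,"ay":0,"az":-0.002,"grip":85},{"x":13.5,"y":50,"z":6.5,"ax":0,"ay":0,"az":-0.002,"grip":85},{"x":13.5,"y":70,"z":6.5,"ax":0,"ay":0,"az":-0.002,"grip":85},{"x":13.5,"y":70,"z":6.5,"ax":0,"ay":0,"az":-0.002,"grip":85}]'
python3 -c "
from h import *
go(500.2,-22.6,28,np.pi/2-.311)
im=get_image('side');overlay(im,[],(230,170,140,140),4,'pics/i2.png')"
```

```text
clock: 10.3
eef_pos: [498.2, -22.4, 68.4]
tool_rot: [-1.566, 0.001, 1.258]
force: [0.4, 0.7, 0.3]
width: 85.1
pose [498.2 -22.4  68.4] [-1.5662e+00  1.0000e-03  1.2581e+00] w 85.1 t 10.3 F [0.4 0.7 0.3]
shift [ 0.5 40.3 -2.1] turn [-0.0046 -0.0017 -0.001 ]
```

View pics/i2.png

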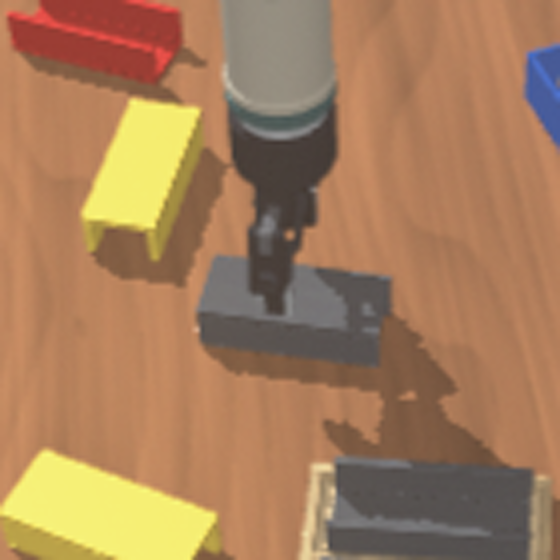

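```bash
python3 -m jog '[{"x":0.5,"y":15,"z":-1,"ax":-0.002,"ay":0,"az":0,"grip":85},{"x":0.5,"y":28,"z":-1,"ax":-0.002,"ay":0,"az":0,"grip":85},{"x":0.5,"y":38,"z":-1,"ax":-0.002,"ay":0,"az":0,"grip":85},{"x":0.5,"y":40,"z":-1,"ax":-0.002,"ay":0,"az":0,"grip":85},{"x":0.5,"y":40,"z":-1,"ax":-0.002,"ay":0,"az":0,"grip":85}]'
python3 -c "
from h import *
go(500.2,-22.6,28,np.pi/2-.311)"
```

```text
clock: 10.85
eef_pos: [500.8, -21.1, 30.3]
tool_rot: [-1.572, -0.001, 1.26]
force: [0.6, 0.2, -0.0]
width: 84.7
pose [500.8 -21.1  30.3] [-1.5720e+00 -7.0000e-04  1.2598e+00] w 84.7 t 10.85 F [ 0.6  0.2 -0. ]
shift [-1.6  2.3  0.1] turn [ 0.0012 -0.      0.0007]
```

```bash
python3 -m jog '[{"x":-1,"y":2,"z":0,"ax":0,"ay":0,"az":0,"grip":85},{"x":-1,"y":2,"z":0,"ax":0,"ay":0,"az":0,"grip":60},{"x":-1,"y":2,"z":0,"ax":0,"ay":0,"az":0,"grip":50},{"x":-1,"y":2,"z":0,"ax":0,"ay":0,"az":0,"grip":50},{"x":-1,"y":2,"z":0,"ax":0,"ay":0,"az":0,"grip":40}]'
python3 -m jog '[{"x":0,"y":0,"z":0,"ax":0,"ay":0,"az":0,"grip":40},{"x":0,"y":0,"z":0,"ax":0,"ay":0,"az":0,"grip":40},{"x":0,"y":0,"z":0,"ax":0,"ay":0,"az":0,"grip":40}]'
python3 -m jog '[{"x":0,"y":-15,"z":0,"ax":0,"ay":0,"az":0,"grip":40},{"x":0,"y":-40,"z":0,"ax":0,"ay":0,"az":0,"grip":40},{"x":0,"y":-70,"z":0,"ax":0,"ay":0,"az":0,"grip":40},{"x":0,"y":-110,"z":0,"ax":0,"ay":0,"az":0,"grip":40},{"x":0,"y":-112,"z":0,"ax":0,"ay":0,"az":0,"grip":40}]'
python3 -c "
from h import *
go(563.3,-270.1,140,np.pi/2-.225)"
```

```text
clock: 11.35
eef_pos: [500.8, -21.9, 29.1]
tool_rot: [-1.573, -0.001, 1.26]
force: [-1.0, -0.8, 5.3]
width: 58.4
clock: 11.65
eef_pos: [500.8, -21.9, 29.1]
tool_rot: [-1.573, -0.001, 1.26]
force: [-1.2, 1.2, 5.3]
width: 58.5
clock: 12.15
eef_pos: [503.1, -22.0, 144.3]
tool_rot: [-1.58, -0.003, 1.26]
force: [1.5, -0.4, -3.2]
width: 59.1
pose [503.1 -22.  144.3] [-1.5801 -0.0034  1.2598] w 59.1 t 12.15 F [ 1.5 -0.4 -3.2]
shift [-217.8    4.8 -133.2] turn [ 0.0095 -0.086   0.003 ]
```

```bash
python3 -m jog '[{"x":-25,"y":0,"z":-15,"ax":0,"ay":-0.01,"az":0,"grip":40},{"x":-60,"y":0,"z":-36,"ax":0,"ay":-0.03,"az":0,"grip":40},{"x":-98,"y":0,"z":-60,"ax":0,"ay":-0.05,"az":0,"grip":40},{"x":-136,"y":0,"z":-83,"ax":0,"ay":-0.07,"az":0,"grip":40},{"x":-174,"y":0,"z":-106,"ax":0,"ay":-0.086,"az":0,"grip":40}]'
python3 -m jog '[{"x":-15,"y":0,"z":-10,"ax":0,"ay":0,"az":0,"grip":40},{"x":-25,"y":0,"z":-15,"ax":0,"ay":0,"az":0,"grip":40},{"x":-25,"y":0,"z":-15,"ax":0,"ay":0,"az":0,"grip":40}]'
python3 -c "
from h import *
go(563.3,-270.1,100,np.pi/2-.225)"
```

```text
clock: 12.65
eef_pos: [547.4, -221.4, 139.1]
tool_rot: [-1.571, -0.001, 1.347]
force: [0.4, -0.0, -2.9]
width: 58.5
clock: 12.95
eef_pos: [556.4, -248.7, 139.3]
tool_rot: [-1.571, -0.001, 1.344]
force: [-0.2, 1.8, -3.5]
width: 58.7
pose [ 556.4 -248.7  139.3] [-1.5710e+00 -7.0000e-04  1.3441e+00] w 58.7 t 12.95 F [-0.2  1.8 -3.5]
shift [-19.3  39.3 -11.5] turn [ 0.0002 -0.0017  0.0007]
```

```bash
python3 -m jog '[{"x":-10,"y":0,"z":-6,"ax":0,"ay":0,"az":0,"grip":40},{"x":-18,"y":15,"z":-11,"ax":0,"ay":0,"az":0,"grip":40},{"x":-18,"y":32,"z":-11,"ax":0,"ay":0,"az":0,"grip":40},{"x":-18,"y":44,"z":-11,"ax":0,"ay":0,"az":0,"grip":40},{"x":-18,"y":44,"z":-11,"ax":0,"ay":0,"az":0,"grip":40}]'
python3 -m jog '[{"x":0,"y":0,"z":0,"ax":0,"ay":0,"az":0,"grip":40},{"x":0,"y":0,"z":0,"ax":0,"ay":0,"az":0,"grip":40}]'
python3 -c "
from h import *
s=get_image('side');t=get_image('top')
go(563.3,-270.1,82,np.pi/2-.225)
p=read_state()['eef_pos']; P=[p[0],p[1],read_state()['tool_rot'][2]-np.pi/2]
it=[(DN,P,p[2]-29,(0,255,255)),(UP,[573.4,-229.4,-.23],6,(0,0,255)),(UP,[554,-310.8,-.225],6,(0,255,0))]
overlay(t,it,(370,190,110,110),5,'pics/j1.png');overlay(s,it,(280,230,120,120),5,'pics/j2.png');overlay(s,[],(280,230,120,120),5,'pics/j3.png')"
```

```text
clock: 13.45
eef_pos: [562.4, -266.4, 93.9]
tool_rot: [-1.568, -0.002, 1.347]
force: [0.0, 1.0, -3.1]
width: 58.5
clock: 13.65
eef_pos: [564.6, -267.6, 97.1]
tool_rot: [-1.574, -0.001, 1.346]
force: [0.6, 0.1, -3.2]
width: 58.6
pose [ 564.6 -267.8   97.3] [-1.5742e+00 -6.0000e-04  1.3462e+00] w 58.6 t 13.75 F [-0.3  0.1 -3. ]
shift [-2.6 15.3  0.8] turn [0.0034 0.0004 0.0006]
```

View pics/j1.png

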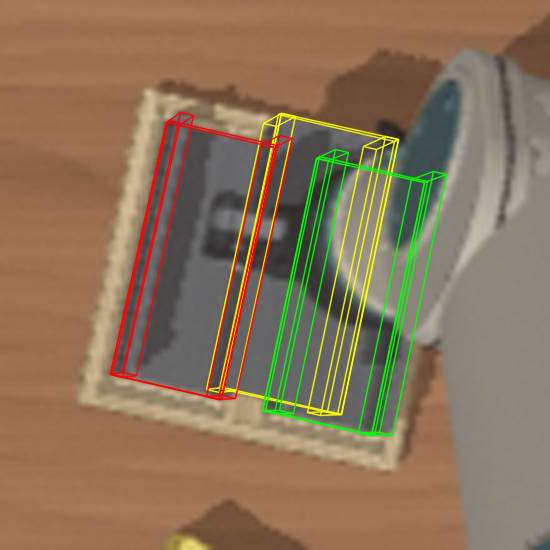

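View pics/j2.png

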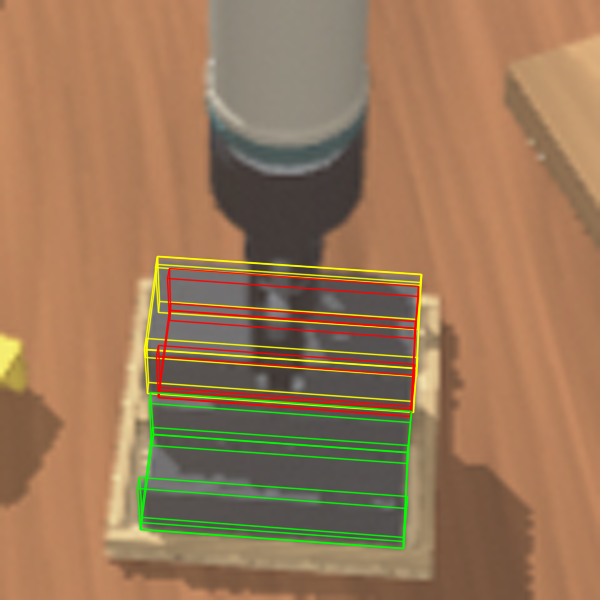

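View pics/j3.png

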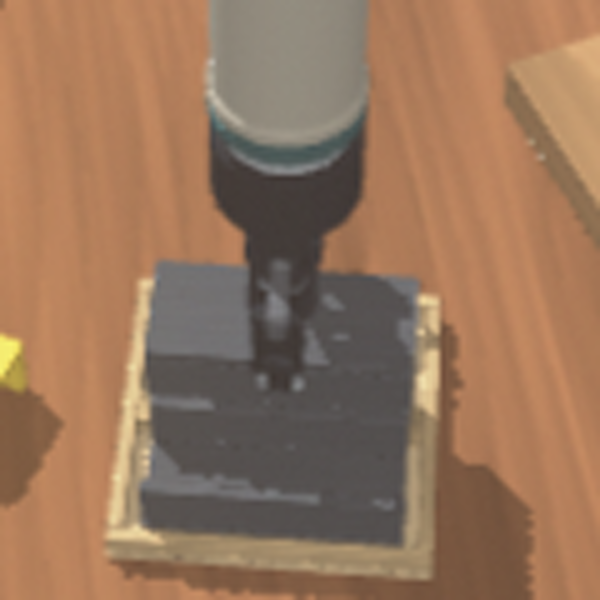

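```bash
python3 -m jog '[{"x":-2.4,"y":5,"z":0.8,"ax":0.002,"ay":0,"az":0,"grip":40},{"x":-2.4,"y":9,"z":0.8,"ax":0.002,"ay":0,"az":0,"grip":40},{"x":-2.4,"y":11,"z":0.8,"ax":0.002,"ay":0,"az":0,"grip":40},{"x":-2.4,"y":11,"z":0.8,"ax":0.002,"ay":0,"az":0,"grip":40},{"x":-2.4,"y":11,"z":0.8,"ax":0.002,"ay":0,"az":0,"grip":40}]'
python3 -m jog '[{"x":0,"y":0,"z":0,"ax":0,"ay":0,"az":0,"grip":40},{"x":0,"y":0,"z":0,"ax":0,"ay":0,"az":0,"grip":40}]'
python3 -c "
from h import *
go(563.3,-270.1,70,np.pi/2-.225)"
```

```text
clock: 14.25
eef_pos: [562.7, -269.8, 85.4]
tool_rot: [-1.571, -0.001, 1.346]
force: [-0.8, 0.2, -3.0]
width: 58.7
clock: 14.45
eef_pos: [562.8, -269.9, 85.6]
tool_rot: [-1.571, -0.001, 1.346]
force: [0.4, -0.0, -3.2]
width: 58.6
pose [ 562.8 -269.9   85.6] [-1.5709e+00 -8.0000e-04  1.3460e+00] w 58.6 t 14.45 F [ 0.4 -0.  -3.2]
shift [-0.1 15.6 -0.6] turn [0.0001 0.0002 0.0008]
```

```bash
python3 -m jog '[{"x":0,"y":4,"z":0,"ax":0,"ay":0,"az":0,"grip":40},{"x":0,"y":8,"z":0,"ax":0,"ay":0,"az":0,"grip":40},{"x":0,"y":11,"z":0,"ax":0,"ay":0,"az":0,"grip":40},{"x":0,"y":13,"z":0,"ax":0,"ay":0,"az":0,"grip":40},{"x":0,"y":15,"z":0,"ax":0,"ay":0,"az":0,"grip":40}]'
python3 -m jog '[{"x":0,"y":0,"z":0,"ax":0,"ay":0,"az":0,"grip":40},{"x":0,"y":0,"z":0,"ax":0,"ay":0,"az":0,"grip":40}]'
```

```text
clock: 14.95
eef_pos: [562.6, -269.8, 70.2]
tool_rot: [-1.57, -0.001, 1.346]
force: [0.3, 0.5, -2.8]
width: 58.8
clock: 15.15
eef_pos: [562.7, -269.9, 70.5]
tool_rot: [-1.571, -0.001, 1.346]
force: [-0.8, -0.2, -2.3]
width: 58.6
```

```bash
python3 -m jog '[{"x":0,"y":5,"z":0,"ax":0,"ay":0,"az":0,"grip":40},{"x":0,"y":10,"z":0,"ax":0,"ay":0,"az":0,"grip":40},{"x":0,"y":15,"z":0,"ax":0,"ay":0,"az":0,"grip":40},{"x":0,"y":19,"z":0,"ax":0,"ay":0,"az":0,"grip":40},{"x":0,"y":22,"z":0,"ax":0,"ay":0,"az":0,"grip":40}]'
python3 -m jog '[{"x":0,"y":2,"z":0,"ax":0,"ay":0,"az":0,"grip":40},{"x":0,"y":4,"z":0,"ax":0,"ay":0,"az":0,"grip":40},{"x":0,"y":4,"z":0,"ax":0,"ay":0,"az":0,"grip":40}]'
```

```text
clock: 15.65
eef_pos: [562.4, -269.7, 47.9]
tool_rot: [-1.57, -0.001, 1.346]
force: [-0.4, 0.9, -2.4]
width: 58.3
clock: 15.95
eef_pos: [562.6, -269.8, 44.3]
tool_rot: [-1.57, -0.001, 1.346]
force: [0.4, 0.2, -2.8]
width: 58.8
```

```bash
python3 -m jog '[{"x":0,"y":1,"z":0,"ax":0,"ay":0,"az":0,"grip":40},{"x":0,"y":2,"z":0,"ax":0,"ay":0,"az":0,"grip":40},{"x":0,"y":2.5,"z":0,"ax":0,"ay":0,"az":0,"grip":40}]'
```

```text
clock: 16.25
eef_pos: [562.7, -269.9, 42.2]
tool_rot: [-1.571, -0.001, 1.346]
force: [-1.7, 0.9, 2.3]
width: 58.9
```

```bash
python3 -m jog '[{"x":0,"y":0,"z":0,"ax":0,"ay":0,"az":0,"grip":40}]'; python3 -c "
from h import *
go()
s=get_image('side');t=get_image('top')
overlay(t,[],(370,190,110,110),5,'pics/k1.png');overlay(s,[],(280,230,120,120),5,'pics/k2.png')"
```

```text
clock: 16.35
eef_pos: [562.7, -269.9, 42.2]
tool_rot: [-1.571, -0.001, 1.346]
force: [-0.5, 0.2, -1.5]
width: 58.7
pose [ 562.7 -269.9   42.2] [-1.5709e+00 -7.0000e-04  1.3460e+00] w 58.7 t 16.35 F [-0.5  0.2 -1.5]
shift [0. 0. 0.] turn [ 0.0001 -0.      0.0007]
```

View pics/k2.png

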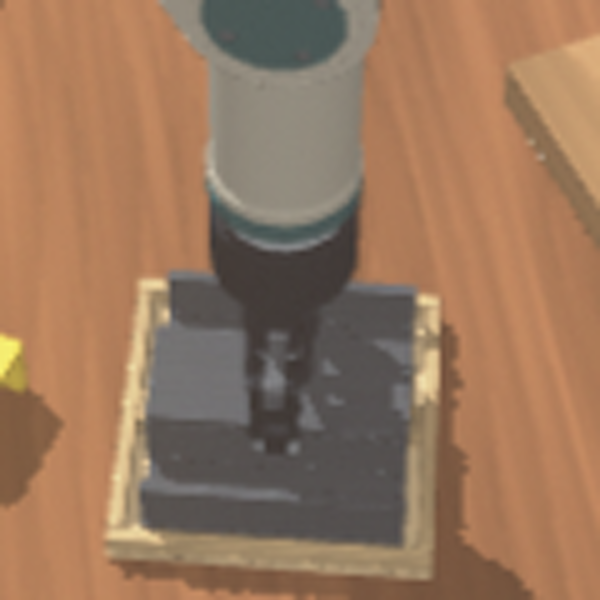

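```bash
python3 -m jog '[{"x":0,"y":0.6,"z":0,"ax":0,"ay":0,"az":0,"grip":40},{"x":0,"y":0.6,"z":0,"ax":0,"ay":0,"az":0,"grip":62},{"x":0,"y":0.6,"z":0,"ax":0,"ay":0,"az":0,"grip":70},{"x":0,"y":0.6,"z":0,"ax":0,"ay":0,"az":0,"grip":72},{"x":0,"y":0.6,"z":0,"ax":0,"ay":0,"az":0,"grip":72}]'
python3 -m jog '[{"x":0,"y":-8,"z":0,"ax":0,"ay":0,"az":0,"grip":72},{"x":0,"y":-25,"z":0,"ax":0,"ay":0,"az":0,"grip":72},{"x":0,"y":-60,"z":0,"ax":0,"ay":0,"az":0,"grip":72},{"x":0,"y":-100,"z":0,"ax":0,"ay":0,"az":0,"grip":72},{"x":0,"y":-120,"z":0,"ax":0,"ay":0,"az":0,"grip":72}]'
python3 -m jog '[{"x":45,"y":-20,"z":20,"ax":0,"ay":0,"az":0,"grip":72},{"x":90,"y":-30,"z":40,"ax":0,"ay":0,"az":0,"grip":72},{"x":135,"y":-40,"z":60,"ax":0,"ay":0,"az":0,"grip":72},{"x":180,"y":-40,"z":80,"ax":0,"ay":0,"az":0,"grip":72},{"x":220,"y":-40,"z":95,"ax":0,"ay":0,"az":0,"grip":72}]'
python3 -m jog '[{"x":0,"y":0,"z":0,"ax":0,"ay":0,"az":0,"grip":72},{"x":0,"y":0,"z":0,"ax":0,"ay":0,"az":0,"grip":72},{"x":0,"y":0,"z":0,"ax":0,"ay":0,"az":0,"grip":72}]'
python3 -c "
from h import *
go()
s=get_image('side');t=get_image('top')
it=[(DN,[563,-270,-.22],13,(0,255,255)),(UP,[573.4,-229.4,-.22],6,(0,0,255)),(UP,[554,-310.8,-.22],6,(0,255,0))]
overlay(t,[],(370,190,110,110),5,'pics/l1.png');overlay(s,it,(280,230,120,120),5,'pics/l2.png');overlay(s,[],(280,230,120,120),5,'pics/l3.png')
cv2.imwrite('pics/ltop.png',t['color'][:,:,::-1])
p0=[563,-270,-.22]
B=DN+[place(b,[0,40.5,0],-7) for b in UP]+[place(b,[0,-42.5,0],-7) for b in UP]
print('bundle',fit([(t,soft(t,20,55),roi(t,B,p0,13,3))],B,p0,13))
"
```

```text
clock: 16.95
eef_pos: [562.8, -269.9, 41.4]
tool_rot: [-1.571, -0.001, 1.346]
force: [0.0, 0.1, 1.6]
width: 72.2
clock: 17.45
eef_pos: [564.3, -270.6, 165.4]
tool_rot: [-1.576, 0.0, 1.346]
force: [0.4, -0.4, -0.3]
width: 72.1
clock: 17.95
eef_pos: [518.5, -32.2, 202.9]
tool_rot: [-1.572, -0.001, 1.346]
force: [0.9, -0.4, 0.1]
width: 71.9
clock: 18.25
eef_pos: [519.4, -35.7, 201.9]
tool_rot: [-1.571, 0.0, 1.344]
force: [-0.0, -0.1, -1.0]
width: 71.9
pose [519.4 -35.7 201.9] [-1.5715  0.      1.3444] w 71.9 t 18.25 F [-0.  -0.1 -1. ]
shift [0. 0. 0.] turn [ 0.0007  0.     -0.    ]
bundle (array([ 5.63773e+02, -2.69229e+02, -2.26000e-01]), np.float64(92.8))
```

View pics/l1.png

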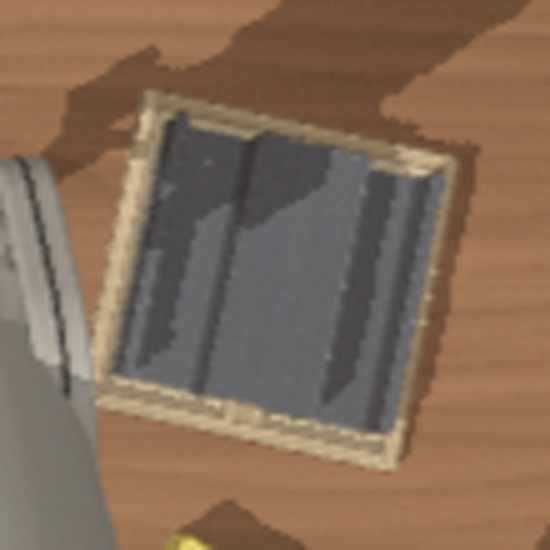

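View pics/l2.png

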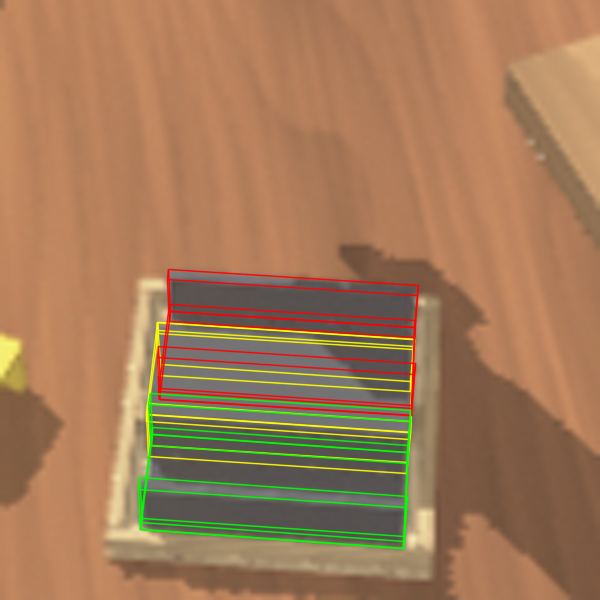

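View pics/l3.png

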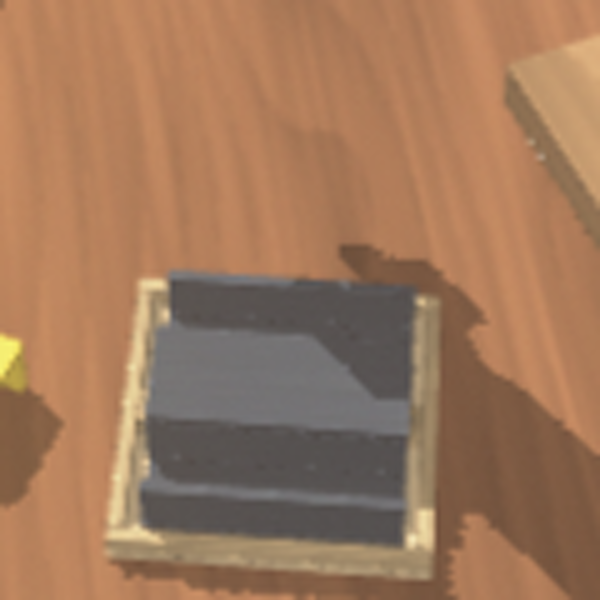

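View pics/ltop.png

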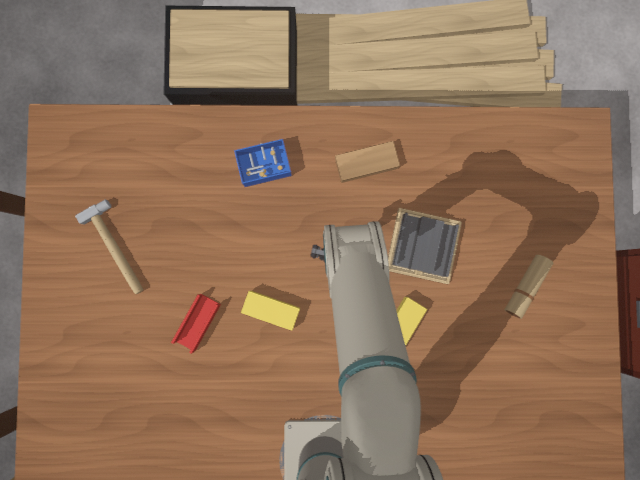

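The final pictures show the bridge nested level between the two tray channels. Its flat top runs from about (150,330) to (405,425) in the side crop and matches the predicted outline. The bystanders are where they started and the arm is clear.

```bash
python3 -c "
from cell import *
print(finish_job())"
```

```text
the job is handed in; nothing more can be done
None
```

I finished the packing and handed the job in at about 18 s on the robot's clock. `finish_job()` gives no verdict, so the result below rests on my own checks.

- **Open-up channel:** I laid it in the empty bay, lowered until the force showed contact, and only then let go. The camera fit put it at tray y ≈ −43 mm, x ≈ +1 mm. The channel already in the tray stayed in its bay at y ≈ +41 mm, x ≈ +2 mm.
- **Open-down channel:** I lowered it over the two inner legs until contact at the height calculated for fully home (tool at about 42 mm). The gripper was then opened and the arm moved clear.
- **Last check:** The final side picture matches the nested outline to within about 1 pixel. A fit of the whole bundle in the top picture gave x ≈ +1 mm, y ≈ 0 mm and 0.01 rad from the tray. By eye, the screw bin, offcut, hammer and bamboo piece had not moved in the top picture.
- **Disagreement:** The side camera placed the channel already in the tray about 2 mm closer to the centre strip than the top camera did. That is about the stated calibration error. It did not matter for the fit, which I estimated had about 8 mm of side play.
- **Mistake:** My first move was rejected for missing turn values and moved nothing. I resent it with all the values.

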